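# Clamp the photometer into its sloped reading stand

## Task

Lay the hand-held field meter face up in the sloped bench stand without letting it drop or flop onto the slope, between the guides, with its lower end down against the foot ledge and its cuvette-cover end uppermost under the clamp. Then push the toggle clamp's upright handle over to the right and down past centre to its stop, so that the clamp stays locked by itself and its rubber pad holds the cuvette cover shut. Leave the other things on the table where they are.

Things in the scene. Friction and masses are not known exactly. Their poses are not given: they have to be found in the camera images.
- field_meter: Black hand-held photometer, 150 x 62 x 36 mm, 0.26 kg, lying face up on the table at the start. Origin at the centre of its underside; x along its length towards the cuvette-cover end, y across its 62 mm width, z out of its face. The body is 30 mm thick, the square cover on it reaches 36 mm. Grip it across the 62 mm width, at mid-length or up to 20 mm nearer its plain end.
- meter_cover (a point): Middle of the top of the square cuvette cover (34 x 34 mm, fixed shut), on the meter 53 mm from its origin along its x and 36 mm above its underside. The clamp pad comes down here. Same axes as the meter.
- stand: Sloped aluminium stand, fixed, 160 mm deep, low side to the robot; nest plate 100 mm wide, clamp on a wing at the right. Origin on the table 48 mm below the nest. In the nest frame the clamp moves in the plane x = 58 mm; its base (26 mm wide, z up to 60 mm) is at y = -52..-92, arm pivot y = -60, handle pivot y = -80 mm, both z = 50. Open, pad and arm stand at y = -40..-65, z up to 120 mm.
- nest (a point): Centre of the stand's rubber-lined resting face; x runs up the slope (away from the robot, rising at 0.44 rad), y is level across it, z out of the face (z = 0). A seated meter's origin and axes coincide with this frame. Foot ledge: 14 mm high, face at x = -75 mm. Guides: 12 mm high, 8 mm wide, inner faces at y = +-34 mm, only at x = -75..-45 and 43..73 mm; between them is room for fingers.
- clamp_handle (a joint): Handle angle, rad. 0 = open, standing up off the slope; grows as it is pushed down to the right; its angle to the slope is 1.62 minus this. Dead centre 1.50, stop 1.62 (along the nest's -y, level). Light friction; past 0.8 it sinks by its weight to 1.2, where the sprung pad meets a seated meter and pushes back (1 to 3 N at the grip). Past centre it stays down; let go before, it goes back to 1.2.
- handle_grip (a point): Point on the pushed face of the handle's black rubber grip (facing the nest's +y side when open, on top when clamped), 90 mm from the handle's pivot. x along the handle to its tip, y across, z out of the pushed face. Grip 80 mm long (30 to 110 mm from the pivot), 18 mm wide, 14 mm thick; the pivot is 90 mm back along x and 7 mm under this face.
- clamp_pad: Round black rubber pad, 18 mm across, on a spring (12 N/mm, 8 mm travel) under the free end of the clamp's arm, 60 mm from the arm's pivot. It swings down with the handle. Origin at the centre of its pressing face; when clamped it lies at x = 58 mm, y = 0 of the nest.
- dial_timer: Bystander: wind-up kitchen timer, 72 mm across, 47 mm high; origin at its underside.
- label_roll: Bystander: roll of labels, 68 mm across, 30 mm high; origin at its underside.
- dropper_bottle: Bystander: white dropper bottle, 27 mm across, 68 mm high; origin at its underside.
- steel_flask: Bystander: metal flask, 63 mm across, 148 mm high; origin at its underside.
- cuvette_left: Bystander: small clear vial with black cap, 25 mm across, 61 mm high, on the left of the work; origin at its underside.
- cuvette_right: Bystander: the same kind of vial, on the right of the work; origin at its underside.

How it is judged:
By the outcome, as a careful person would: the job done as asked, in the order asked, and still so for the second after the job is handed in, with the robot touching nothing.
It also fails if it takes over 56 s, if anything falls off the work surface, if the arm or the gripper's body presses on something with over 40 N, if the wrist force passes 120 N, or if a joint passes its speed limit or range.

## Robot

A 6-joint arm with a two-finger parallel gripper is mounted at the origin on the work surface; the furniture and walls round the work are solid. World frame = base frame: x ahead of the robot, y to its left, z up, the work surface at z = 0. Lengths are in m, angles in degrees, forces in N, time in s.
With the tool pointing down it reaches from about 0.3 to 0.75 m from the base axis. Payload 8.5 kg.
Tool frame: the origin (TCP) lies at the very end of the fingers, on their centre line; the grasp point (between the pads) lies 19 mm behind it (env.hold_point_z is the distance from the TCP to the grasp point, in m); z points along the fingers, y is the line along which they close (so a half turn about z gives the same grasp; the last joint's range is limited). The gripper opens to 85 mm and grips with 20 to 120 N. Pads are 22 mm wide; open, the fingers measure 114 mm over their backs; the gripper's body (76 mm by 85 mm) begins 54 mm behind the grasp point. The pads swing forward as they close: fully open they stand 13 mm farther back than shut.
Start: joints at [-79.945, 21.807, 74.336, -0, 83.858, -12.336], TCP at [0.21, -0.509, 0.231] pointing down, gripper open.
Joint ranges: [-178.18, 178.18], [-50.72, 133.34], [12.68, 142.11], [-81.47, 261.47], [9.98, 163.14], [-165.26, 165.26]. Speed limits (degrees/s): [136.94, 136.94, 180, 180, 180, 180].

## Interface

Orientations are given as a 3x3 rotation matrix whose columns are the frame's x, y, z axes.
In Python, from rig import env, optics gives the robot as it stands.
- The arm moves only by the shell command python3 -m jog 'ROWS' [OPENING] [FORCE]. ROWS is JSON, a list of rows, each an object with "linear": the shift along the tool's x, y, z in units of 40 mm (1.0 is 40 mm), a list of three; "roll": the turn about the tool's z in units of 5 degrees (1.0 is 5 degrees). A call has 1 to 12 rows; each row shifts and turns the commanded pose from where the row before left it, along the tool's axes as they then stand; what a row does not reach is not made up. A row lasts 1/12 s, in which the tool goes at most 41.7 mm and 7.16 degrees, less where a joint would pass 70% of its speed; a pose out of reach is approached as far as the arm can. A call is refused whole if a number of a shift passes 1 or a number of a turn 1, either way. A call with a gripper value outside its range is refused whole. OPENING is the opening, from -1 (shut) to 1 (fully open), set as the call begins (- or left out, the last holds). The fingers move at their own pace and stop on an object; FORCE is the grip in N (left out, the last holds). Time passes only in rows, so rows that do not move let the fingers close. It gives the time, the measured TCP pose, the force, the opening and the grip force at its end, in the units of the state.
- env.observe(): the state, without advancing time (a new reading comes with each control period).
- optics.get_image(name): name is "scene" or "side" or "wrist"; returns the picture (420x560x3 uint8, red, green, blue); there is no depth.
- optics.calibration(name): a dict with "fov_y" (degrees; the focal length in pixels is half the picture's height over the tangent of half this angle, whatever the lens; pixels are square), "cx", "cy" (the principal point, pixels), "T" (4x4, takes a point from camera to world coordinates). Camera axes: x right, y down, z forward; pixel columns grow to the right and rows downward; lengths in m; the calibration is good to about 2 mm. A picture is of the moment at which its call begins: read the wrist's pose just before it. calibration takes no time and is no camera call; for the wrist camera it gives the pose at the moment of the call.
- env.close_job(): hands the job in; it is judged then, once.
The state is a dict: "time_s": time; "q": joint angles; "qvel": joint speeds; "joint_efforts": joint torques, N m; "position": TCP position; "tool_rot": TCP orientation; "ft_force": force on the tool from outside, world axes, zero at the start; "wrist_torque": the same for the moment, N m; "grip_width": finger opening in m; "gripper_force": force on a finger pad.
Only numpy, scipy, OpenCV 4.12 (cv2) and the standard library are available. Lean on these libraries where they do the work, as an engineer would, in place of code of your own. Each camera call takes 0.05 s, during which the arm holds its last target. There are 200 camera calls.

## Working session

There is one attempt and no reset: what is moved stays moved. The work goes in short steps, Python scripts to look and compute and a shell command to move; the robot and the scene stay as the last step left them, time stands still between calls to the robot, and variables do not carry over. Pictures are saved under pics/ and viewed, at most 10 in all, crops included, and the job is handed in when it is done.

```bash
ls; mkdir -p pics; python3 - <<'E'
from rig import env, optics
import cv2
for n in ["scene","side","wrist"]:
    c=optics.calibration(n); print(n,c["fov_y"],c["cx"],c["cy"],c["T"].round(3).tolist() if hasattr(c["T"],"round") else c["T"])
    cv2.imwrite(f"pics/{n}0.png",optics.get_image(n)[:,:,::-1])
print(env.observe(), env.hold_point_z)
E
```

```text
pics
scene 43.489392782996276 290.32597544804736 217.0993583897166 [[-0.877, -0.237, 0.418, -0.069], [-0.48, 0.413, -0.774, 1.09], [0.01, -0.879, -0.476, 0.824], [0.0, 0.0, 0.0, 1.0]]
side 49.5205663808844 286.46838604567944 202.7770825106246 [[0.856, -0.186, 0.482, -0.01], [-0.517, -0.302, 0.801, -0.971], [-0.003, -0.935, -0.355, 0.566], [0.0, 0.0, 0.0, 1.0]]
wrist 71.93943818634578 281.03457606759775 213.27531231006049 [[0.381, -0.889, -0.255, 0.274], [-0.924, -0.367, -0.103, -0.482], [-0.002, 0.275, -0.961, 0.374], [0.0, 0.0, 0.0, 1.0]]
{'time_s': 0.15, 'q': array([-7.99459170e+01,  2.18333011e+01,  7.43699735e+01, -1.37385026e-03,
        8.38587344e+01, -1.23354192e+01]), 'qvel': array([ 0.04043529, -0.14561459, -0.21112125, -0.02482166,  0.0756015 ,
       -0.00762595]), 'joint_efforts': array([ 1.18658434e-03, -4.48625779e+01, -2.31345856e+01, -2.68921822e-04,
        3.72853858e-03,  4.48491548e-06]), 'position': array([ 0.20945331, -0.50832933,  0.23087086]), 'tool_rot': array([[ 9.24614878e-01,  3.80903245e-01, -2.12413030e-04],
       [ 3.80903247e-01, -9.24614292e-01,  1.06147865e-03],
       [ 2.07920537e-04, -1.06236776e-03, -9.99999414e-01]]), 'ft_force': array([-0.3144025 , -0.58841262,  0.9090177 ]), 'wrist_torque': array([ 0.00339199, -0.05881763,  0.01206343]), 'gripper_force': 0.0, 'grip_width': 0.08509347714506081} 0.0187
```

View pics/scene0.png

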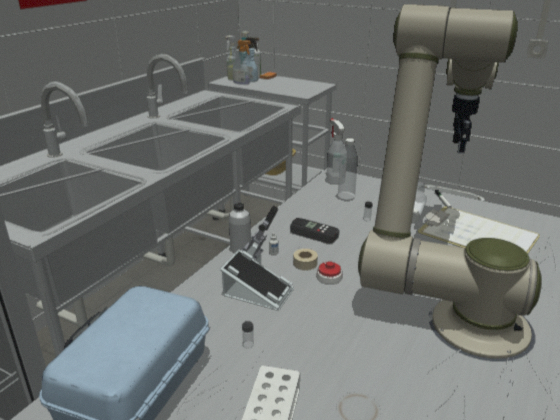

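View pics/side0.png

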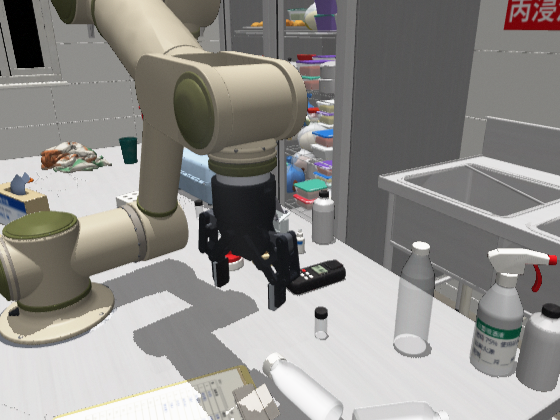

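The scene view shows the meter near (315,230) and the stand near (257,278), with the open handle rising to (270,212). The roll is at (305,258), timer at (330,271), dropper at (273,245), flask at (240,228), and vials at (368,211) and (248,333). The side view shows the meter at (318,275), and the gripper partly hides the stand. Next I'll zoom in.

```bash
cat > h.py <<'E'
import numpy as np, cv2
from rig import env, optics
def ray(c,u,v):
    f=210/np.tan(np.radians(c["fov_y"])/2); T=np.array(c["T"])
    d=T[:3,:3]@np.array([(u-c["cx"])/f,(v-c["cy"])/f,1]); return T[:3,3],d/np.linalg.norm(d)
def onz(c,u,v,z):
    o,d=ray(c,u,v); return o+d*(z-o[2])/d[2]
def tri(obs):
    A=np.zeros((3,3));b=np.zeros(3)
    for c,u,v in obs:
        o,d=ray(c,u,v);P=np.eye(3)-np.outer(d,d);A+=P;b+=P@o
    p=np.linalg.solve(A,b)
    r=[np.linalg.norm((np.eye(3)-np.outer(d,d))@(p-o)) for o,d in [ray(*x) for x in obs]]
    return p,np.array(r)
def proj(c,p):
    T=np.array(c["T"]);f=210/np.tan(np.radians(c["fov_y"])/2);q=T[:3,:3].T@(np.asarray(p)-T[:3,3])
    return np.array([c["cx"]+f*q[0]/q[2],c["cy"]+f*q[1]/q[2]])
E
python3 - <<'E'
from h import *
s=cv2.imread("pics/scene0.png")[195:315,210:350]; s=cv2.resize(s,(700,600),interpolation=cv2.INTER_CUBIC)
cv2.imwrite("pics/scene0c.png",s)
c=optics.calibration("scene")
for n,u,v,z in [("meter",315,230,.03),("stand",257,285,.03),("roll",305,258,.03),("timer",330,271,.045),("dropper",273,245,.03),("flask",240,250,0),("vR",368,218,0),("vL",248,345,0)]: print(n,onz(c,u,v,z).round(3))
E
```

```text
meter [ 0.524 -0.166  0.03 ]
stand [0.527 0.162 0.03 ]
roll [ 0.479 -0.012  0.03 ]
timer [0.383 0.032 0.045]
dropper [ 0.591 -0.027  0.03 ]
flask [0.686 0.003 0.   ]
vR [ 0.43  -0.371  0.   ]
vL [0.446 0.333 0.   ]
```

View pics/scene0c.png

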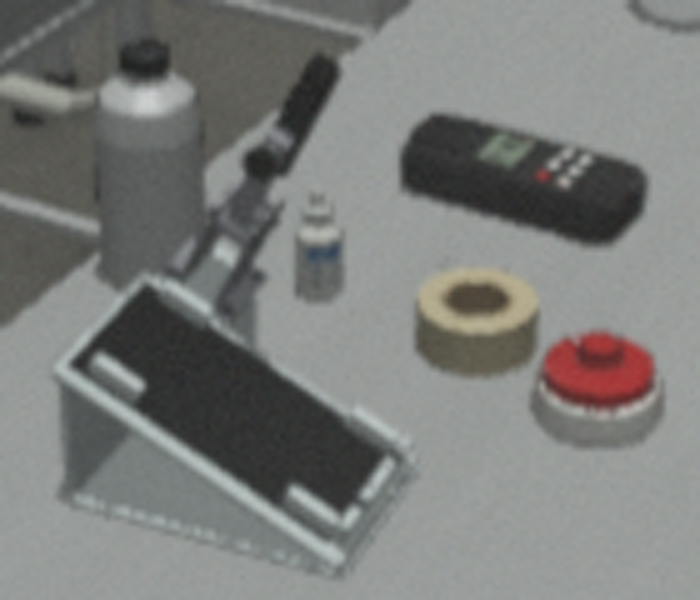

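View pics/wrist0.png

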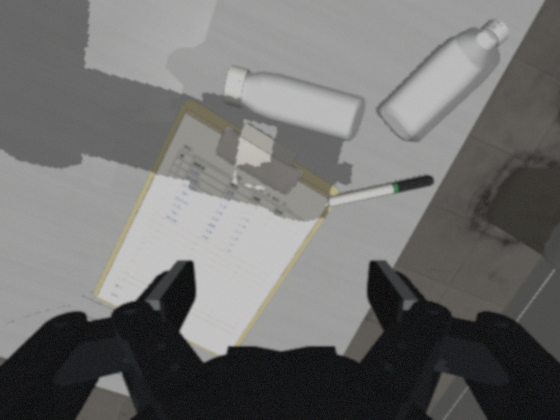

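The crop shows the meter from (410,150) to (640,200). Its display is at (505,148) and its keypad is to the right of that, so the cover end points left, towards world +x. The nest plate slopes from (150,280) at the high end to (350,510) at the ledge, and the open handle stands up to (320,65). The wrist view shows only the clipboard and bottles, so I'll bring the wrist camera over the work.

```bash
python3 -m jog '[{"linear":[0.74,-0.66,-0.14]},{"linear":[0.74,-0.66,-0.14]},{"linear":[0.74,-0.66,-0.14]},{"linear":[0.74,-0.66,-0.14]},{"linear":[0.74,-0.66,-0.14]},{"linear":[0.74,-0.66,-0.14]},{"linear":[0.74,-0.66,-0.14]},{"linear":[0.74,-0.66,-0.14]},{"linear":[0.74,-0.66,-0.14]},{"linear":[0.74,-0.66,-0.14]},{"linear":[0.74,-0.66,-0.14]},{"linear":[0.74,-0.66,-0.14]}]' && python3 -m jog '[{"linear":[0,0,0],"roll":0.9},{"linear":[0,0,0],"roll":0.9},{"linear":[0,0,0],"roll":0.9},{"linear":[0,0,0],"roll":0.9},{"linear":[0,0,0],"roll":0.9},{"linear":[0,0,0]},{"linear":[0,0,0]}]'
python3 - <<'E'
from h import *
import pickle
c=optics.calibration("wrist"); im=optics.get_image("wrist")
pickle.dump((c,im),open("w1.pkl","wb")); cv2.imwrite("pics/w1.png",im[:,:,::-1])
print(np.array(c["T"]).round(3))
E
```

```text
[[ 0.381 -0.889 -0.255  0.274]
 [-0.924 -0.367 -0.103 -0.482]
 [-0.002  0.275 -0.961  0.374]
 [ 0.     0.     0.     1.   ]]invalid input
```

View pics/w1.png

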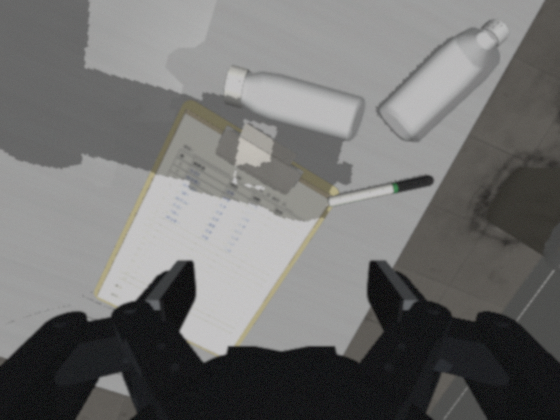

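The call was refused and the picture is unchanged, so each row probably needs both keys.

```bash
python3 -m jog '[{"linear":[0.74,-0.66,-0.14],"roll":0},{"linear":[0.74,-0.66,-0.14],"roll":0},{"linear":[0.74,-0.66,-0.14],"roll":0},{"linear":[0.74,-0.66,-0.14],"roll":0},{"linear":[0.74,-0.66,-0.14],"roll":0},{"linear":[0.74,-0.66,-0.14],"roll":0},{"linear":[0.74,-0.66,-0.14],"roll":0},{"linear":[0.74,-0.66,-0.14],"roll":0},{"linear":[0.74,-0.66,-0.14],"roll":0},{"linear":[0.74,-0.66,-0.14],"roll":0},{"linear":[0.74,-0.66,-0.14],"roll":0},{"linear":[0.74,-0.66,-0.14],"roll":0}]' && python3 -m jog '[{"linear":[0,0,0],"roll":0.9},{"linear":[0,0,0],"roll":0.9},{"linear":[0,0,0],"roll":0.9},{"linear":[0,0,0],"roll":0.9},{"linear":[0,0,0],"roll":0.9},{"linear":[0,0,0],"roll":0},{"linear":[0,0,0],"roll":0}]'

```

```text
time_s: 1.2
position: [0.4175, -0.0783, 0.2989]
tool_rot: [[0.925, 0.381, 0.0], [0.381, -0.925, -0.0], [0.0, 0.0, -1.0]]
ft_force: [0.6, -0.7, -0.6]
grip_width: 0.0852
gripper_force: 0.0
time_s: 1.78
position: [0.4172, -0.0803, 0.2984]
tool_rot: [[1.0, 0.0, -0.0], [0.0, -1.0, 0.0], [-0.0, -0.0, -1.0]]
ft_force: [0.4, 0.2, -0.6]
grip_width: 0.0852
gripper_force: 0.0
```

```bash
python3 - <<'E'
from h import *
import pickle
c=optics.calibration("wrist"); im=optics.get_image("wrist")
pickle.dump((c,im),open("w1.pkl","wb")); cv2.imwrite("pics/w2.png",im[:,:,::-1])
print(np.array(c["T"]).round(3))
c=optics.calibration("side"); im=optics.get_image("side"); pickle.dump((c,im),open("s1.pkl","wb"))
E
```

```text
[[ 0.001 -0.961 -0.276  0.487]
 [-1.    -0.001  0.    -0.081]
 [-0.     0.276 -0.961  0.441]
 [ 0.     0.     0.     1.   ]]
```

View pics/w2.png

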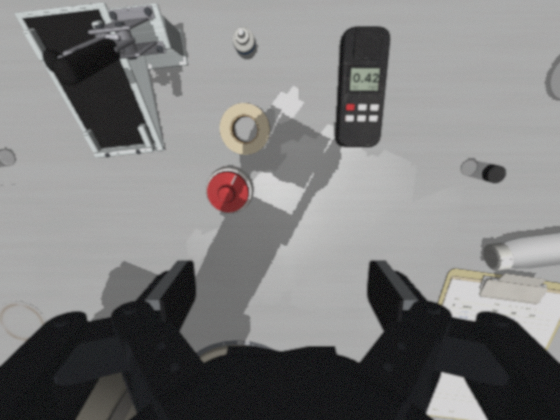

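The wrist view shows the meter at columns 337–390 and rows 27–147, nearly along world x, with its cover end at the top (+x). The stand is at the upper left, from (22,12) to (160,150) and visibly yawed. The clamp is on its right and the handle leans over at (85,60). I'll take a second wrist view from over the stand.

```bash
python3 -m jog '[{"linear":[0,-0.9,-0.1],"roll":0},{"linear":[0,-0.9,-0.1],"roll":0},{"linear":[0,-0.9,-0.1],"roll":0},{"linear":[0,-0.9,-0.1],"roll":0},{"linear":[0,-0.9,-0.1],"roll":0},{"linear":[0,-0.9,-0.1],"roll":0},{"linear":[0,0,0],"roll":0},{"linear":[0,0,0],"roll":0},{"linear":[0,0,0],"roll":0}]' >/dev/null; python3 - <<'E'
from h import *
import pickle
c=optics.calibration("wrist"); im=optics.get_image("wrist")
pickle.dump((c,im),open("w2.pkl","wb"))
print(np.array(c["T"]).round(3))
c1,i1=pickle.load(open("w1.pkl","rb"))
mo=np.zeros((600,800,3),np.uint8)
a=im[0:260,100:370]
cv2.imwrite("pics/w3.png",cv2.resize(a,(620,597),interpolation=cv2.INTER_CUBIC)[:,:,::-1])
# meter mask in both
for cc,ii in ((c1,i1),(c,im)):
    m=(ii.max(2)<60).astype(np.uint8); m[255:]=0
    m=cv2.morphologyEx(m,cv2.MORPH_CLOSE,np.ones((13,13)))
    for k in cv2.findContours(m,cv2.RETR_EXTERNAL,cv2.CHAIN_APPROX_NONE)[0]:
        if cv2.contourArea(k)>1200: print(cv2.minAreaRect(k),cv2.boundingRect(k))
E
```

```text
[[-0.    -0.961 -0.276  0.487]
 [-1.     0.     0.     0.135]
 [-0.     0.276 -0.961  0.465]
 [ 0.     0.     0.     1.   ]]
((361.77691650390625, 86.515380859375), (47.53780746459961, 119.09413146972656), 3.1798300743103027) (336, 28, 53, 118)
((92.8941650390625, 75.30848693847656), (164.24598693847656, 70.18055725097656), 61.073577880859375) (25, 11, 119, 137)
((505.48822021484375, 88.55294799804688), (50.87019729614258, 119.7456283569336), 12.528807640075684) (473, 34, 69, 111)
((280.82586669921875, 81.23193359375), (125.37703704833984, 85.44261169433594), 79.61113739013672) (228, 20, 93, 127)
```

View pics/w3.png

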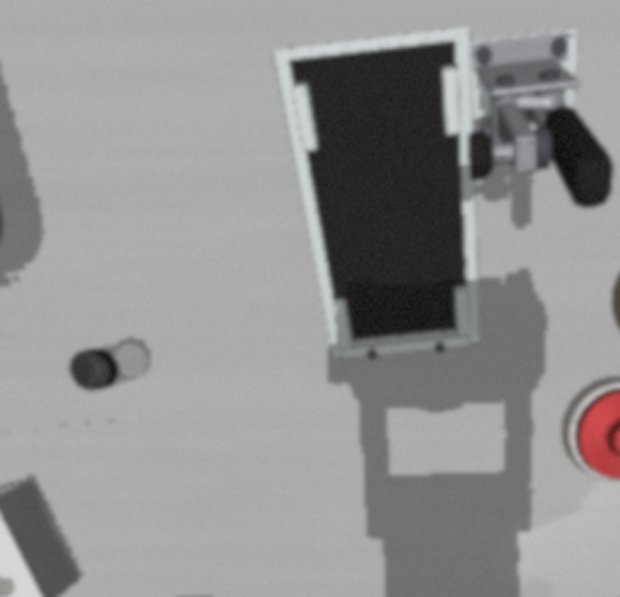

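In the close-up (2.3× crop), the stand's top corners are at (278,53) and (467,30), and the ledge runs from (345,345) to (475,335). The inner corners of the upper guides are at (306,85), (317,150), (442,68) and (444,134). The lower guides' inner upper corners are at (345,300) and (455,288). The pad is at (482,155) and the handle tip at (592,190).

```bash
python3 - <<'E'
from h import *
import pickle
from scipy.optimize import least_squares
w1=pickle.load(open("w1.pkl","rb"));w2=pickle.load(open("w2.pkl","rb"))
# meter: display & keys
res=[]
for (c,im),box in ((w1,(336,28,53,118)),(w2,(473,34,69,111))):
    x,y,w,h=box
    sub=im[y+12:y+h-12,x+4:x+w-4].astype(int)
    m=(sub.max(2)>95).astype(np.uint8)
    n,l,st,ce=cv2.connectedComponentsWithStats(m)
    L=[(int(st[i,4]),(ce[i]+[x+4,y+12]).round(1).tolist(),sub[l==i].mean(0).round().tolist()) for i in range(1,n) if st[i,4]>12]
    print(L)
# nest corners
P=np.array([[73,34,12],[43,34,12],[73,-34,12],[43,-34,12],[-45,34,12],[-45,-34,12]])/1000.
cl=np.array([[306,85],[317,150],[442,68],[444,134],[345,300],[455,288]])/2.296+[100,0]
g=lambda im:cv2.cvtColor(im,cv2.COLOR_RGB2GRAY)
def sub(im,p):
    return cv2.cornerSubPix(g(im),p.astype(np.float32).reshape(-1,1,2).copy(),(3,3),(-1,-1),(3,50,.01)).reshape(-1,2)
s2=sub(w2[1],cl); print("click\n",cl.round(1).tolist(),"\nsub\n",s2.round(1).tolist())
def N(p):
    x,y,z,yaw,sl=p; cy,sy=np.cos(yaw),np.sin(yaw)
    Rz=np.array([[cy,-sy,0],[sy,cy,0],[0,0,1]]);Ry=np.array([[np.cos(sl),0,-np.sin(sl)],[0,1,0],[np.sin(sl),0,np.cos(sl)]])
    return Rz@Ry,np.array([x,y,z])
for nm,pts in (("click",cl),("sub",s2)):
    def f(p,sl=None):
        R,t=N(p); return np.concatenate([proj(w2[0],R@q+t)-u for q,u in zip(P,pts)])
    r=least_squares(f,[.52,.16,.05,.15,.44]); print(nm,r.x.round(4),r.fun.round(1))
    r=least_squares(lambda p:f([*p,.44]),[.52,.16,.05,.15]); print(nm,r.x.round(4),r.fun.round(1))
R,t=N([*r.x,.44])
print("pred w1",[proj(w1[0],R@q+t).round(1).tolist() for q in P])
E
```

```text
[(643, [364.0, 78.9], [132.0, 141.0, 128.0]), (96, [383.0, 118.7], [141.0, 141.0, 141.0]), (66, [350.0, 106.6], [151.0, 59.0, 60.0]), (74, [361.9, 106.7], [159.0, 158.0, 158.0]), (76, [373.9, 107.3], [159.0, 158.0, 158.0]), (72, [349.3, 117.7], [159.0, 157.0, 157.0]), (75, [361.1, 117.7], [157.0, 157.0, 156.0]), (68, [372.8, 117.9], [163.0, 162.0, 162.0])]
[(336, [480.2, 65.9], [155.0, 155.0, 155.0]), (499, [532.4, 110.5], [160.0, 160.0, 160.0]), (550, [515.2, 82.0], [128.0, 137.0, 124.0]), (60, [498.5, 108.0], [142.0, 58.0, 60.0]), (69, [509.7, 108.3], [159.0, 158.0, 158.0]), (73, [521.1, 108.5], [156.0, 156.0, 155.0]), (69, [496.3, 118.6], [158.0, 157.0, 156.0]), (67, [507.4, 118.7], [158.0, 157.0, 157.0]), (65, [518.6, 119.0], [161.0, 160.0, 160.0])]
click
 [[233.3, 37.0], [238.1, 65.3], [292.5, 29.6], [293.4, 58.4], [250.3, 130.7], [298.2, 125.4]] 
sub
 [[233.1999969482422, 36.099998474121094], [237.6999969482422, 64.5], [292.0, 29.399999618530273], [293.8999938964844, 58.29999923706055], [250.10000610351562, 130.3000030517578], [297.29998779296875, 125.4000015258789]]
click [0.535  0.1498 0.0462 0.108  0.4964] [-0.3  0.   0.2 -0.3 -0.3  0.1  0.5 -0.   0.2  0.1 -0.3 -0. ]
click [0.5348 0.1499 0.0419 0.1089] [ 0.3 -0.1  0.6 -0.6 -0.9  0.   0.1 -0.3  0.3  0.6 -0.4  0.5]
sub [0.5354 0.1502 0.0459 0.1005 0.4925] [-0.2  0.2  0.3 -0.1  0.2  0.1 -0.2 -0.2 -0.2  0.1  0.1 -0. ]
sub [0.5353 0.1503 0.042  0.1013] [ 0.4 -0.   0.7 -0.4 -0.3 -0.  -0.6 -0.4 -0.1  0.5 -0.   0.4]
pred w1 [[31.8, 28.7], [48.9, 59.0], [93.0, 21.5], [106.5, 52.4], [89.1, 130.4], [138.4, 125.1]]
```

```bash
cat >> h.py <<'E'
def N(p):
    x,y,z,yaw,sl=p; cy,sy=np.cos(yaw),np.sin(yaw)
    Rz=np.array([[cy,-sy,0],[sy,cy,0],[0,0,1]]);Ry=np.array([[np.cos(sl),0,-np.sin(sl)],[0,1,0],[np.sin(sl),0,np.cos(sl)]])
    return Rz@Ry,np.array([x,y,z])
E
python3 - <<'E'
from h import *
import pickle
from scipy.optimize import least_squares
w1=pickle.load(open("w1.pkl","rb"));w2=pickle.load(open("w2.pkl","rb"))
c1,c2=w1[0],w2[0]
A=dict(disp=[(364.0,78.9),(515.2,82.)],red=[(350,106.6),(498.5,108)],k2=[(361.9,106.7),(509.7,108.3)],k3=[(373.9,107.3),(521.1,108.5)],k4=[(349.3,117.7),(496.3,118.6)],k5=[(361.1,117.7),(507.4,118.7)],k6=[(372.8,117.9),(518.6,119.)])
for k,(a,b) in A.items():
    p,r=tri([(c1,*a),(c2,*b)]); print(k,p.round(4),(r*1000).round(1), onz(c1,*a,.03).round(4), onz(c2,*b,.03).round(4))
# silhouette end edges of the meter in w1: rows along its centre column
g=cv2.cvtColor(w1[1],cv2.COLOR_RGB2GRAY)
m=((w1[1].max(2)<70)).astype(np.uint8)
for u in (355,360,365,370,375):
    r=np.where(m[15:160,u])[0]+15; print(u,r.min(),r.max(),"near z0 %.4f z30 %.4f far z30 %.4f z36 %.4f"%(onz(c1,u,r.max(),0)[0],onz(c1,u,r.max(),.03)[0],onz(c1,u,r.min(),.03)[0],onz(c1,u,r.min(),.036)[0]))
for v in (60,80,100,120):
    r=np.where(m[v,325:405])[0]+325; print(v,r.min(),r.max(),"left z0 %.4f z30 %.4f right z30 %.4f"%(onz(c1,r.min(),v,0)[1],onz(c1,r.min(),v,.03)[1],onz(c1,r.max(),v,.03)[1]))
def sub(im,p):
    return cv2.cornerSubPix(cv2.cvtColor(im,cv2.COLOR_RGB2GRAY),np.float32(p).reshape(-1,1,2),(3,3),(-1,-1),(3,50,.01)).reshape(-1,2)
P=np.array([[73,34,12],[43,34,12],[73,-34,12],[43,-34,12],[-45,34,12],[-45,-34,12]])/1000.
s2=np.array([[233.2,36.3],[237.8,64.8],[292.1,29.5],[293.8,58.3],[250.2,130.4],[297.5,125.4]])
i1=[0,1,4,5]; s1=sub(w1[1],[[31.8,28.7],[48.9,59.0],[89.1,130.4],[138.4,125.1]]); print(s1.round(1).tolist())
for j,i in enumerate(i1): 
    p,r=tri([(c1,*s1[j]),(c2,*s2[i])]); print(P[i],p.round(4),(r*1e3).round(1))
def f(p):
    R,t=N(p); return np.concatenate([proj(c2,R@q+t)-u for q,u in zip(P,s2)]+[proj(c1,R@P[i]+t)-u for i,u in zip(i1,s1)])
r=least_squares(f,[.52,.16,.05,.15,.44],loss="soft_l1"); print(r.x.round(4),r.fun.round(1))
r=least_squares(lambda p:f([*p,.44]),[.52,.16,.05,.15],loss="soft_l1"); print(r.x.round(4),r.fun.round(1))
r=least_squares(lambda p:f([p[0],p[1],.048,p[2],.44]),[.52,.16,.15],loss="soft_l1"); print(r.x.round(4),r.fun.round(1))
E
```

```text
disp [ 0.5509 -0.1883  0.0311] [0. 0.] [ 0.5511 -0.1885  0.03  ] [ 0.551 -0.189  0.03 ]
red [ 0.5171 -0.1724  0.0308] [0. 0.] [ 0.5171 -0.1725  0.03  ] [ 0.5172 -0.173   0.03  ]
k2 [ 0.5168 -0.1882  0.0309] [0.1 0.1] [ 0.517  -0.1885  0.03  ] [ 0.5167 -0.1889  0.03  ]
k3 [ 0.5163 -0.2042  0.0311] [0.1 0.1] [ 0.5162 -0.2046  0.03  ] [ 0.5165 -0.2051  0.03  ]
k4 [ 0.5029 -0.1724  0.0305] [0. 0.] [ 0.503  -0.1725  0.03  ] [ 0.5029 -0.1728  0.03  ]
k5 [ 0.5028 -0.1883  0.0304] [0.1 0.1] [ 0.503  -0.1885  0.03  ] [ 0.5027 -0.1887  0.03  ]
k6 [ 0.5025 -0.204   0.031 ] [0.2 0.2] [ 0.5027 -0.2043  0.03  ] [ 0.5023 -0.2048  0.03  ]
355 28 145 near z0 0.4656 z30 0.4671 far z30 0.6094 z36 0.6076
360 27 145 near z0 0.4656 z30 0.4671 far z30 0.6105 z36 0.6087
365 27 145 near z0 0.4657 z30 0.4671 far z30 0.6105 z36 0.6087
370 27 145 near z0 0.4657 z30 0.4671 far z30 0.6105 z36 0.6087
375 27 143 near z0 0.4686 z30 0.4698 far z30 0.6105 z36 0.6087
60 340 386 left z0 -0.1615 z30 -0.1560 right z30 -0.2150
80 339 384 left z0 -0.1615 z30 -0.1560 right z30 -0.2147
100 338 382 left z0 -0.1616 z30 -0.1560 right z30 -0.2145
120 337 380 left z0 -0.1616 z30 -0.1561 right z30 -0.2143
[[31.799999237060547, 28.700000762939453], [48.900001525878906, 59.0], [89.0999984741211, 130.39999389648438], [137.10000610351562, 127.19999694824219]]
[0.073 0.034 0.012] [0.5925 0.1908 0.0833] [0.1 0.1]
[0.043 0.034 0.012] [0.5653 0.1885 0.0698] [0.4 0.4]
[-0.045  0.034  0.012] [0.4865 0.1791 0.0343] [0.3 0.3]
[-0.045 -0.034  0.012] [0.4919 0.1118 0.0384] [1.6 1.6]
[0.5349 0.1503 0.0425 0.0984 0.4401] [ 0.5 -0.1  0.7 -0.6 -0.2  0.2 -0.4 -0.1 -0.3  0.6 -0.3  0.7 -0.1  0.
 -0.2  0.1 -0.3  0.2  1.1 -1.8]
[0.5349 0.1503 0.0425 0.0984] [ 0.5 -0.1  0.7 -0.6 -0.2  0.2 -0.4 -0.1 -0.3  0.6 -0.3  0.7 -0.1  0.
 -0.2  0.1 -0.3  0.2  1.1 -1.8]
[0.5337 0.1493 0.1019] [ 0.5 -0.2  0.8 -0.3  0.6 -0.3  0.6 -0.1  0.2  1.6  0.7  1.5 -3.3 -0.2
 -2.8  0.3 -1.8  1.2  0.1 -1. ]
```

```bash
python3 -m jog '[{"linear":[0.28,0.9,0],"roll":0},{"linear":[0.28,0.9,0],"roll":0},{"linear":[0.28,0.9,0],"roll":0},{"linear":[0.28,0.9,0],"roll":0},{"linear":[0.28,0.9,0],"roll":0},{"linear":[0.28,0.9,0],"roll":0},{"linear":[0.28,0.9,0],"roll":0},{"linear":[0.28,0.9,0],"roll":0},{"linear":[0.28,0.9,0],"roll":0}]' 1 >/dev/null;  python3 -m jog '[{"linear":[0,0,0.9],"roll":0},{"linear":[0,0,0.9],"roll":0},{"linear":[0,0,0.9],"roll":0},{"linear":[0,0,0.9],"roll":0},{"linear":[0,0,0.9],"roll":0},{"linear":[0,0,0.9],"roll":0},{"linear":[0,0,0],"roll":0},{"linear":[0,0,0],"roll":0}]'
python3 - <<'E'
from h import *
import pickle
for n in ("w1","w2"):
    c,im=pickle.load(open(n+".pkl","rb")); g=cv2.cvtColor(im,cv2.COLOR_RGB2GRAY)
    for z in (.042,.045,.048):
        if n=="w2": continue
        x,y=(.5353,.1503) if z==.042 else ((.5345,.1498) if z==.045 else (.5337,.1493))
        R,t=N([x,y,z,.1016,.44])
        print(z,"guide inner top line at x=58:",proj(c,R@[.058,.034,.012]+t).round(1),"plate left edge x=0 y=.05:",proj(c,R@[0,.05,0]+t).round(1))
    if n=="w1":
        for v in (38,40,42,44,46,85): print(v,30,g[v,30:75].tolist())
E
```

```text
time_s: 4.1
position: [0.517, -0.1895, 0.1061]
tool_rot: [[1.0, -0.004, -0.003], [-0.004, -1.0, 0.002], [-0.003, -0.002, -1.0]]
ft_force: [0.3, -0.6, 1.3]
grip_width: 0.0851
gripper_force: 0.0
0.042 guide inner top line at x=58: [40.6 44.3] plate left edge x=0 y=.05: [62.8 94.7]
0.045 guide inner top line at x=58: [39.1 44.3] plate left edge x=0 y=.05: [61.6 95.1]
0.048 guide inner top line at x=58: [37.5 44.3] plate left edge x=0 y=.05: [60.4 95.5]
38 30 [201, 196, 177, 146, 117, 92, 81, 78, 73, 64, 52, 41, 36, 37, 37, 36, 37, 37, 32, 40, 36, 34, 38, 41, 39, 37, 39, 35, 37, 35, 37, 38, 38, 39, 34, 36, 41, 38, 38, 32, 36, 33, 33, 39, 37]
40 30 [203, 202, 196, 180, 155, 120, 96, 84, 80, 74, 66, 56, 42, 35, 32, 35, 39, 38, 37, 37, 34, 34, 38, 38, 35, 37, 34, 33, 41, 39, 38, 38, 36, 35, 37, 35, 39, 39, 36, 37, 35, 38, 36, 36, 34]
42 30 [201, 204, 203, 198, 184, 159, 124, 99, 84, 79, 73, 68, 49, 41, 35, 34, 38, 37, 37, 34, 40, 34, 36, 36, 36, 36, 34, 37, 36, 38, 33, 35, 34, 40, 34, 33, 39, 38, 36, 36, 34, 37, 38, 31, 39]
44 30 [189, 197, 202, 203, 197, 186, 163, 130, 101, 84, 80, 76, 67, 56, 42, 35, 33, 38, 36, 34, 33, 39, 37, 38, 37, 36, 35, 37, 35, 36, 36, 35, 42, 35, 34, 38, 37, 35, 36, 35, 37, 36, 37, 36, 41]
46 30 [175, 185, 194, 202, 202, 199, 188, 166, 134, 106, 84, 78, 76, 70, 57, 46, 37, 34, 36, 37, 38, 34, 41, 37, 35, 34, 33, 32, 37, 38, 34, 35, 37, 36, 36, 38, 37, 36, 35, 41, 39, 47, 47, 53, 61]
85 30 [168, 168, 169, 166, 169, 169, 168, 166, 168, 168, 167, 166, 167, 167, 167, 168, 168, 167, 168, 168, 168, 167, 167, 168, 168, 179, 190, 193, 192, 174, 141, 97, 60, 40, 38, 36, 36, 32, 32, 29, 33, 31, 32, 29, 30]
```

Height check: the left guide's top edge in the first wrist view is at column 37 in row 44. That agrees with the nest at z ≈ 0.048, near (0.534, 0.149) with yaw ≈ 0.10 rad. The meter's centre is at (0.538, -0.188) with yaw ≈ 0 and its face 30–31 mm up. I'll grip it now.

```bash
python3 -m jog '[{"linear":[0.06,-0.03,0.7],"roll":0},{"linear":[0,0,0.8],"roll":0},{"linear":[0,0,0.7],"roll":0},{"linear":[0,0,0.34],"roll":0},{"linear":[0,0,0],"roll":0},{"linear":[0,0,0],"roll":0},{"linear":[0,0,0],"roll":0}]' 1 30; python3 -m jog '[{"linear":[0,0,0],"roll":0},{"linear":[0,0,0],"roll":0},{"linear":[0,0,0],"roll":0},{"linear":[0,0,0],"roll":0},{"linear":[0,0,0],"roll":0},{"linear":[0,0,0],"roll":0},{"linear":[0,0,0],"roll":0},{"linear":[0,0,0],"roll":0}]' -1 30
python3 - <<'E'
from h import *
import pickle
from scipy.optimize import least_squares
c,im=pickle.load(open("w2.pkl","rb"))
R,t=N([.5337,.1493,.048,.102,.44])
def pl(u,v,z=0):
    o,d=ray(c,u,v); n=R[:,2]; k=n@(t+n*z-o)/(n@d); return (R.T@(o+k*d-t)*1000).round(1)
for q in [(278,53),(467,30),(334,345),(477,340),(292,62),(455,43),(353,338),(457,328)]:
    print(q,pl(q[0]/2.296+100,q[1]/2.296))
E
```

```text
time_s: 4.68
position: [0.5216, -0.1885, 0.0074]
tool_rot: [[1.0, -0.002, 0.004], [-0.002, -1.0, -0.002], [0.004, 0.002, -1.0]]
ft_force: [-0.0, 0.9, 1.0]
grip_width: 0.0852
gripper_force: 0.0
time_s: 5.35
position: [0.5209, -0.1879, 0.0066]
tool_rot: [[1.0, -0.002, 0.002], [-0.002, -1.0, -0.002], [0.002, 0.002, -1.0]]
ft_force: [-1.2, -0.6, 8.5]
grip_width: 0.0606
gripper_force: 31.4
(278, 53) [85.3 47.1 -0. ]
(467, 30) [ 85.5 -48.   -0. ]
(334, 345) [-79.1  47.5   0. ]
(477, 340) [-86.5 -47.5  -0. ]
(292, 62) [80.8 41.  -0. ]
(455, 43) [ 80.7 -41.8  -0. ]
(353, 338) [-75.5  34.2  -0. ]
(457, 328) [-76.2 -34.6  -0. ]
```

```bash
python3 -m jog '[{"linear":[0,0,-0.5],"roll":0},{"linear":[0,0,-0.9],"roll":0},{"linear":[0,0,-0.9],"roll":0},{"linear":[0,0,-0.9],"roll":0},{"linear":[0,0,-0.9],"roll":0},{"linear":[0,0,-0.9],"roll":0},{"linear":[0,0,-0.9],"roll":0},{"linear":[0,0,-0.7],"roll":0},{"linear":[0,0,0],"roll":-0.6},{"linear":[0,0,0],"roll":-0.57},{"linear":[0,0,0],"roll":0},{"linear":[0,0,0],"roll":0}]'
cat >> h.py <<'E'
NEST=(.5332,.1492,.048,.102,.44)
def seat(xg,hp,dz,s,a,y=0.0015):
    """TCP so that meter, tilted a, has its upper bottom edge at nest x=s; dz: height of pivot hp above TCP"""
    R,t=N(NEST); U=R@[s,y,0]+t; Rm,_=N((0,0,0,NEST[3],a)); P=U+Rm@[xg-.075,0,hp]
    return P-[0,0,dz]
def rows(cur,Rt,tgt): return (Rt.T@(np.asarray(tgt)-cur)/.04).round(3)
E
python3 - <<'E'
from h import *
o=env.observe();p=o["position"];Rt=o["tool_rot"];print(p.round(4),o["ft_force"],o["gripper_force"])
for s,a in ((.085,0),(.083,.15),(.083,.3),(.083,.44),(.075,.44)):
    T=seat(-.017,.020,.0134,s,a); print(s,a,T.round(4),rows(p,Rt,T)); p=T
R,t=N(NEST)
print("pad",(R@[.058,-.04,.11]+t).round(3),"handle tip",(R@[.058,-.075,.16]+t).round(3))
E
```

```text
time_s: 6.35
position: [0.5199, -0.1871, 0.2689]
tool_rot: [[0.995, 0.099, -0.0], [0.099, -0.995, 0.0], [-0.0, -0.0, -1.0]]
ft_force: [-0.2, -0.4, -2.8]
grip_width: 0.0602
gripper_force: 35.2
[ 0.5199 -0.1871  0.2689] [-0.21095792 -0.44657871 -2.8447458 ] 35.15102416276932
0.085 0 [0.518  0.1492 0.0908] [ 0.784 -8.369  4.456]
0.083 0.15 [0.5143 0.1488 0.076 ] [-0.094  0.     0.371]
0.083 0.3 [0.5144 0.1488 0.0619] [0.004 0.    0.353]
0.083 0.44 [0.5165 0.149  0.0489] [ 0.051 -0.     0.325]
0.075 0.44 [0.5093 0.1483 0.0455] [-0.181  0.001  0.085]
pad [0.543 0.11  0.172] handle tip [0.525 0.073 0.217]
```

```bash
python3 -m jog '[{"linear":[0.078,-0.837,0],"roll":0},{"linear":[0.078,-0.837,0],"roll":0},{"linear":[0.078,-0.837,0],"roll":0},{"linear":[0.078,-0.837,0],"roll":0},{"linear":[0.078,-0.837,0],"roll":0},{"linear":[0.078,-0.837,0],"roll":0},{"linear":[0.078,-0.837,0],"roll":0},{"linear":[0.078,-0.837,0],"roll":0},{"linear":[0.078,-0.837,0],"roll":0},{"linear":[0.078,-0.837,0],"roll":0},{"linear":[0,0,0],"roll":0},{"linear":[0,0,0],"roll":0}]'; python3 -m jog '[{"linear":[0,0,0.4],"roll":0},{"linear":[0,0,0.4],"roll":0},{"linear":[0,0,0.4],"roll":0},{"linear":[0,0,0.4],"roll":0},{"linear":[0,0,0.4],"roll":0},{"linear":[0,0,0.4],"roll":0},{"linear":[0,0,0.4],"roll":0},{"linear":[0,0,0.4],"roll":0},{"linear":[0,0,0.4],"roll":0},{"linear":[0,0,0],"roll":0},{"linear":[0,0,0],"roll":0}]'
python3 - <<'E'
from h import *
a=optics.get_image("scene")[180:310,190:320]; b=optics.get_image("wrist")
b=cv2.resize(b,(400,300)); a=cv2.resize(a,(400,400),interpolation=cv2.INTER_CUBIC)
mo=np.zeros((400,800,3),np.uint8); mo[:,:400]=a; mo[:300,400:]=b
cv2.imwrite("pics/m1.png",mo[:,:,::-1])
o=env.observe(); print(o["position"].round(4),rows(o["position"],o["tool_rot"],seat(-.017,.020,.0134,.085,0)))
E
```

```text
time_s: 7.35
position: [0.5173, 0.1504, 0.2686]
tool_rot: [[0.995, 0.102, -0.001], [0.102, -0.995, -0.0], [-0.001, 0.0, -1.0]]
ft_force: [0.7, 0.1, -1.8]
grip_width: 0.0601
gripper_force: 35.2
time_s: 8.27
position: [0.5173, 0.148, 0.1246]
tool_rot: [[0.995, 0.098, -0.003], [0.098, -0.995, -0.0], [-0.003, 0.0, -1.0]]
ft_force: [-3.7, -1.4, -2.5]
grip_width: 0.0604
gripper_force: 35.1
[0.5176 0.1484 0.1255] [ 0.014 -0.018  0.868]
```

View pics/m1.png

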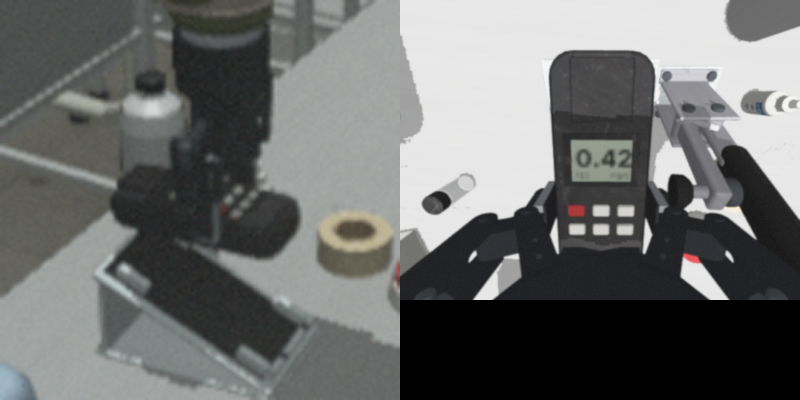

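The left half shows the meter held level over the nest. The right half shows it in line with the stand, cover end at (605,80) uphill, with the pad at (680,190) and the handle at (740,200) clear of the fingers. I'll lower it until its upper end touches.

```bash
python3 -m jog '[{"linear":[0.005,-0.006,0.2],"roll":0},{"linear":[0.005,-0.006,0.2],"roll":0},{"linear":[0.004,-0.006,0.2],"roll":0},{"linear":[0,0,0.2],"roll":0},{"linear":[0,0,0.07],"roll":0},{"linear":[0,0,0],"roll":0},{"linear":[0,0,0],"roll":0}]';  python3 -m jog '[{"linear":[-0.02,0,0.1],"roll":0},{"linear":[-0.03,0,0.1],"roll":0},{"linear":[-0.03,0,0.1],"roll":0},{"linear":[-0.01,0,0.07],"roll":0},{"linear":[0,0,0],"roll":0},{"linear":[0,0,0],"roll":0}]'
```

```text
time_s: 8.95
position: [0.5181, 0.1497, 0.0905]
tool_rot: [[0.995, 0.1, -0.0], [0.1, -0.995, 0.0], [-0.0, -0.0, -1.0]]
ft_force: [-5.6, -1.1, -4.8]
grip_width: 0.0605
gripper_force: 35.2
time_s: 9.45
position: [0.5152, 0.1494, 0.0755]
tool_rot: [[0.995, 0.1, 0.001], [0.1, -0.995, 0.0], [0.001, 0.0, -1.0]]
ft_force: [0.8, 0.0, 1.2]
grip_width: 0.0604
gripper_force: 34.1
```

```bash
python3 -m jog '[{"linear":[0,0,0.09],"roll":0},{"linear":[0,0,0.09],"roll":0},{"linear":[0,0,0.09],"roll":0},{"linear":[0,0,0.08],"roll":0},{"linear":[0,0,0],"roll":0},{"linear":[0,0,0],"roll":0}]';  python3 -m jog '[{"linear":[0.012,0,0.08],"roll":0},{"linear":[0.013,0,0.08],"roll":0},{"linear":[0.013,0,0.08],"roll":0},{"linear":[0.012,0,0.06],"roll":0},{"linear":[0,0,0],"roll":0},{"linear":[0,0,0],"roll":0}]'
```

```text
time_s: 9.95
position: [0.5144, 0.1493, 0.061]
tool_rot: [[0.995, 0.1, -0.001], [0.1, -0.995, -0.0], [-0.001, -0.0, -1.0]]
ft_force: [-1.3, -0.8, 0.6]
grip_width: 0.0604
gripper_force: 32.3
time_s: 10.45
position: [0.5165, 0.1495, 0.0499]
tool_rot: [[0.995, 0.1, -0.0], [0.1, -0.995, -0.0], [-0.0, 0.0, -1.0]]
ft_force: [-4.9, -0.9, 9.4]
grip_width: 0.0607
gripper_force: 34.0
```

```bash
cat >> h.py <<'E'
MP=np.array([[.0129,-.0004,.0305],[-.0209,.0160,.0305],[-.0212,.0002,.0305],[-.0217,-.0158,.0305],[-.0351,.0160,.0305],[-.0352,.0001,.0305],[-.0355,-.0156,.0305]])
def meterpose():
    """meter pose in nest frame (mm, rotation vector deg) from display and keys in the wrist view"""
    c=optics.calibration("wrist"); im=optics.get_image("wrist")
    sub=im[:260,180:400].astype(int); m=(sub.max(2)>95).astype(np.uint8)
    n,l,st,ce=cv2.connectedComponentsWithStats(m)
    L=[]
    for i in range(1,n):
        a,w,h=st[i,4],st[i,2],st[i,3]
        if a<60 or a>4000 or a<.6*w*h or w>80: continue
        L.append((a,ce[i]+[180,0],sub[l==i].mean(0)))
    red=[x for x in L if x[2][0]-x[2][1]>50]
    print([(int(x[0]),x[1].round(1).tolist()) for x in L])
    if len(red)!=1: return im
    r=red[0]; W=[x for x in L if x is not r and .6<x[0]/r[0]<1.8 and np.linalg.norm(x[1]-r[1])<90]
    D=[x for x in L if 4<x[0]/r[0]<20 and np.linalg.norm(x[1]-r[1])<90]
    if len(W)!=5 or len(D)!=1: print("parts",len(W),len(D)); return im
    W=sorted(W,key=lambda x:x[1][1]); top=sorted(W[:2],key=lambda x:x[1][0]); bot=sorted(W[2:],key=lambda x:x[1][0])
    pts=np.array([D[0][1],r[1],*[x[1] for x in top],*[x[1] for x in bot]])
    f=210/np.tan(np.radians(c["fov_y"])/2); K=np.array([[f,0,c["cx"]],[0,f,c["cy"]],[0,0,1]])
    ok,rv,tv=cv2.solvePnP(MP,pts,K,None,flags=cv2.SOLVEPNP_SQPNP); ok,rv,tv=cv2.solvePnP(MP,pts,K,None,rv,tv,True)
    T=np.array(c["T"]); Rw=T[:3,:3]@cv2.Rodrigues(rv)[0]; tw=T[:3,:3]@tv[:,0]+T[:3,3]
    R,t=N(NEST); print("nest pos mm",(R.T@(tw-t)*1000).round(1),"rot deg",np.degrees(cv2.Rodrigues(R.T@Rw)[0][:,0]).round(1))
    return im
E
python3 -c "
from h import *
im=meterpose(); cv2.imwrite('pics/w4.png',im[:,:,::-1])"
```

```text
[(84, [254.5, 251.0])]
```

```bash
sed -i 's/im\[:260,180:400\]/im[:360,180:400]/; s/w>80: continue/w>110: continue/; s/a>4000/a>9000/; s/<90\]/<140]/g' h.py
python3 -c "
from h import *
im=meterpose(); cv2.imwrite('pics/w4.png',im[:,:,::-1])"
```

```text
[(2939, [280.3, 252.4]), (85, [254.5, 250.9]), (89, [195.5, 291.1]), (88, [366.4, 291.3]), (290, [281.1, 299.0]), (278, [314.5, 299.3]), (243, [247.7, 299.0]), (253, [249.7, 314.4]), (256, [281.0, 314.4]), (254, [312.2, 314.5])]
nest pos mm [9.6 2.  1.6] rot deg [-0.2 -0.7  1. ]
```

The meter lies flat on the slope, within about 1°, and 9.6 mm above its seat. I'll slide it down to the ledge while still gripped.

```bash
python3 -m jog '[{"linear":[-0.06,0,0.03],"roll":0},{"linear":[-0.06,0,0.03],"roll":0},{"linear":[-0.06,0,0.03],"roll":0},{"linear":[-0.04,0,0.02],"roll":0},{"linear":[0,0,0],"roll":0},{"linear":[0,0,0],"roll":0}]'
python3 -c "
from h import *
im=meterpose()"
```

```text
time_s: 11.05
position: [0.5105, 0.1488, 0.0469]
tool_rot: [[0.995, 0.1, 0.007], [0.1, -0.995, 0.0], [0.007, 0.0, -1.0]]
ft_force: [1.3, 0.4, 16.2]
grip_width: 0.0605
gripper_force: 34.6
[(2974, [280.2, 251.8]), (80, [254.4, 250.1]), (89, [195.6, 291.1]), (89, [366.5, 291.2]), (290, [281.1, 299.0]), (294, [314.5, 299.0]), (243, [247.7, 299.0]), (252, [249.7, 314.4]), (254, [281.0, 314.5]), (254, [312.3, 314.5]), (187, [281.1, 346.8])]
parts 6 1
```

```bash
sed -i 's/im\[:360,180:400\]/im[:338,180:400]/' h.py
python3 -c "
from h import *
im=meterpose();o=env.observe();print(o['position'].round(4),o['ft_force'].round(1),o['wrist_torque'].round(2))"
```

```text
[(2976, [280.3, 251.8]), (80, [254.6, 250.2]), (87, [195.5, 291.2]), (91, [366.6, 291.0]), (289, [281.1, 299.0]), (293, [314.5, 299.0]), (242, [247.7, 299.0]), (252, [249.7, 314.4]), (255, [281.0, 314.4]), (252, [312.4, 314.5])]
nest pos mm [3.  2.  1.6] rot deg [-0.  -0.8  1. ]
[0.5105 0.1488 0.0469] [ 1.9 -0.1 16.9] [-0.07 -0.31 -0.06]
```

```bash
python3 -m jog '[{"linear":[-0.04,0,0.0],"roll":0},{"linear":[-0.04,0,0.01],"roll":0},{"linear":[-0.04,0,0.01],"roll":0},{"linear":[-0.02,0,0.01],"roll":0},{"linear":[0,0,0],"roll":0},{"linear":[0,0,0],"roll":0}]'
python3 -c "
from h import *
im=meterpose();o=env.observe();print(o['position'].round(4),o['ft_force'].round(1),o['wrist_torque'].round(2))"
```

```text
time_s: 11.65
position: [0.5079, 0.1485, 0.0458]
tool_rot: [[0.995, 0.1, 0.014], [0.1, -0.995, 0.001], [0.014, 0.0, -1.0]]
ft_force: [14.6, 2.8, 6.3]
grip_width: 0.0602
gripper_force: 33.5
[(2958, [280.1, 250.8]), (78, [254.3, 249.5]), (88, [195.5, 291.2]), (86, [366.4, 291.3]), (252, [247.6, 298.7]), (289, [281.0, 298.9]), (293, [314.5, 298.9]), (252, [249.7, 314.4]), (254, [281.0, 314.4]), (253, [312.5, 314.5])]
nest pos mm [0.3 1.9 1.7] rot deg [-0.2 -0.7  1. ]
[0.508  0.1485 0.0458] [14.2  3.2  7.4] [ 0.39 -2.38  0.15]
```

```bash
python3 -m jog '[{"linear":[0.06,0,0],"roll":0},{"linear":[0,0,0],"roll":0},{"linear":[0,0,0],"roll":0}]'; python3 -m jog '[{"linear":[0,0,0],"roll":0},{"linear":[0,0,0],"roll":0},{"linear":[0,0,0],"roll":0},{"linear":[0,0,0],"roll":0},{"linear":[0,0,0],"roll":0}]' 0.7 30
python3 -c "
from h import *
im=meterpose()"
```

```text
time_s: 11.95
position: [0.508, 0.1485, 0.0458]
tool_rot: [[0.995, 0.1, 0.009], [0.1, -0.995, 0.001], [0.009, 0.0, -1.0]]
ft_force: [4.8, 0.8, 15.4]
grip_width: 0.0603
gripper_force: 34.5
time_s: 12.37
position: [0.5044, 0.1483, 0.0434]
tool_rot: [[0.995, 0.1, -0.001], [0.1, -0.995, -0.0], [-0.001, -0.0, -1.0]]
ft_force: [-0.1, -0.2, 0.4]
grip_width: 0.073
gripper_force: 0.0
[(3167, [280.3, 245.6]), (77, [253.7, 244.6]), (299, [281.5, 295.0]), (300, [315.7, 295.0]), (247, [247.2, 295.0]), (93, [385.5, 296.3]), (241, [249.3, 310.9]), (237, [281.5, 311.0]), (243, [313.4, 310.9])]
nest pos mm [0.3 2.  1.3] rot deg [-0.1 -0.5  1.2]
```

It is seated at the ledge and stayed put when released. Next I'll lift clear, then turn the tool 90° and shut the fingers for the push.

```bash
python3 -m jog '[{"linear":[0,0,-0.3],"roll":0},{"linear":[0,0,-0.5],"roll":0},{"linear":[0,0,-0.7],"roll":0},{"linear":[0,0,-0.8],"roll":0},{"linear":[0,0,-0.8],"roll":0},{"linear":[0,0,-0.8],"roll":0},{"linear":[0,0,-0.8],"roll":0},{"linear":[0,0,-0.8],"roll":0},{"linear":[0,0,-0.5],"roll":0},{"linear":[0,0,0],"roll":0}]'
python3 -m jog '[{"linear":[0,0,0],"roll":-1},{"linear":[0,0,0],"roll":-1},{"linear":[0,0,0],"roll":-1},{"linear":[0,0,0],"roll":-1},{"linear":[0,0,0],"roll":-1},{"linear":[0,0,0],"roll":-1},{"linear":[0,0,0],"roll":-1},{"linear":[0,0,0],"roll":-1},{"linear":[0,0,0],"roll":-1}]' -1 30 >/dev/null
python3 -m jog '[{"linear":[0,0,0],"roll":-1},{"linear":[0,0,0],"roll":-1},{"linear":[0,0,0],"roll":-1},{"linear":[0,0,0],"roll":-1},{"linear":[0,0,0],"roll":-1},{"linear":[0,0,0],"roll":-1},{"linear":[0,0,0],"roll":-1},{"linear":[0,0,0],"roll":-1},{"linear":[0,0,0],"roll":-1},{"linear":[0,0,0],"roll":0},{"linear":[0,0,0],"roll":0}]'
cat >> h.py <<'E'
def face(th,r,dy=.011,dn=0.):
    """TCP for pushing the handle at angle th, r from its pivot"""
    R,t=N(NEST); f=1.62-th; d=np.array([0,-np.cos(f),np.sin(f)]); n=np.array([0,np.sin(f),np.cos(f)])
    return R@(np.array([.058,-.08,.05])+r*d+(.007+dn)*n+[0,dy,0])+t
E
python3 - <<'E'
from h import *
import pickle
o=env.observe();p=o["position"];Rt=o["tool_rot"];print(p.round(4))
A=face(0,.088,.011+.014); B=A+[0,0,.06]
for nm,T in [("above",B),("A",A)]+[(th,face(th,.088)) for th in (0,.2,.4,.6,.8,1.0,1.2,1.35,1.5,1.62)]:
    print(nm,T.round(3),rows(p,Rt,T)); p=T
a=optics.get_image("side"); pickle.dump(a,open("side2.pkl","wb")); b=optics.get_image("scene")[180:310,190:320]; w=optics.get_image("wrist")
mo=np.zeros((420,800,3),np.uint8); mo[:400,:400]=cv2.resize(b,(400,400),interpolation=cv2.INTER_CUBIC); mo[:300,400:]=cv2.resize(w,(400,300))
cv2.imwrite("pics/m2.png",mo[:,:,::-1])
E
```

```text
time_s: 13.25
position: [0.5058, 0.1485, 0.288]
tool_rot: [[0.995, 0.1, 0.008], [0.1, -0.995, 0.0], [0.008, 0.0, -1.0]]
ft_force: [0.5, 0.4, 0.3]
grip_width: 0.0726
gripper_force: 0.0
time_s: 14.92
position: [0.5046, 0.1483, 0.283]
tool_rot: [[-0.098, 0.995, -0.001], [0.995, 0.098, -0.0], [0.0, -0.001, -1.0]]
ft_force: [0.2, 0.0, -0.1]
grip_width: -0.0001
gripper_force: 0.0
[0.5046 0.1483 0.283 ]
above [0.532 0.105 0.257] [-1.141  0.568  0.646]
A [0.532 0.105 0.197] [-0.     0.002  1.5  ]
0 [0.533 0.091 0.197] [-0.35   0.002 -0.   ]
0.2 [0.535 0.074 0.198] [-0.44  -0.003 -0.011]
0.4 [0.538 0.057 0.195] [-0.434  0.034  0.068]
0.6 [0.542 0.04  0.189] [-0.41   0.07   0.145]
0.8 [0.548 0.026 0.18 ] [-0.37   0.103  0.215]
1.0 [0.554 0.014 0.169] [-0.315  0.133  0.278]
1.2 [0.561 0.005 0.156] [-0.248  0.156  0.329]
1.35 [ 0.567 -0.     0.145] [-0.136  0.129  0.273]
1.5 [ 0.573 -0.003  0.134] [-0.089  0.136  0.288]
1.62 [ 0.577 -0.004  0.124] [-0.036  0.112  0.237]
```

View pics/m2.png

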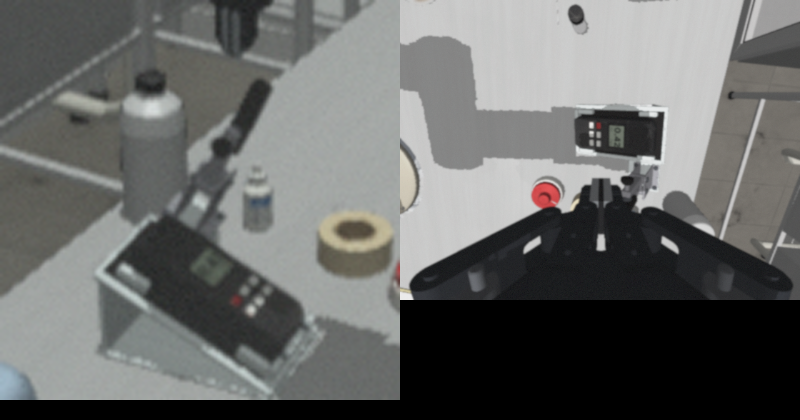

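The meter is seated face up between the guides with its cover end uppermost. The handle is still upright at (255,105) in the left half, and the fingers are shut and crosswise to it. Now I'll approach and push.

```bash
python3 -m jog '[{"linear":[-0.57,0.28,0.32],"roll":0},{"linear":[-0.57,0.29,0.33],"roll":0},{"linear":[0,0,0.4],"roll":0},{"linear":[0,0,0.5],"roll":0},{"linear":[0,0,0.4],"roll":0},{"linear":[0,0,0.2],"roll":0},{"linear":[0,0,0],"roll":0},{"linear":[0,0,0],"roll":0}]'
python3 -m jog '[{"linear":[-0.18,0,0],"roll":0},{"linear":[-0.17,0,0],"roll":0},{"linear":[-0.15,0,0],"roll":0},{"linear":[-0.15,0,0],"roll":0},{"linear":[-0.14,0,0],"roll":0},{"linear":[-0.15,0.01,0.02],"roll":0},{"linear":[-0.14,0.01,0.02],"roll":0},{"linear":[-0.14,0.01,0.03],"roll":0},{"linear":[0,0,0],"roll":0}]'
```

```text
time_s: 15.73
position: [0.5322, 0.1053, 0.1982]
tool_rot: [[-0.1, 0.995, 0.0], [0.995, 0.1, -0.0], [-0.0, 0.0, -1.0]]
ft_force: [-0.2, -0.3, 0.6]
grip_width: 0.0003
gripper_force: 0.0
time_s: 16.48
position: [0.5382, 0.0557, 0.1946]
tool_rot: [[-0.099, 0.995, -0.001], [0.995, 0.099, -0.0], [-0.0, -0.001, -1.0]]
ft_force: [0.2, 0.4, 0.4]
grip_width: -0.0001
gripper_force: 0.0
```

```bash
python3 -m jog '[{"linear":[-0.14,0.02,0.05],"roll":0},{"linear":[-0.14,0.02,0.05],"roll":0},{"linear":[-0.13,0.03,0.05],"roll":0},{"linear":[-0.12,0.03,0.07],"roll":0},{"linear":[-0.12,0.03,0.07],"roll":0},{"linear":[-0.13,0.04,0.07],"roll":0},{"linear":[-0.1,0.04,0.09],"roll":0},{"linear":[-0.1,0.05,0.09],"roll":0},{"linear":[-0.11,0.04,0.1],"roll":0},{"linear":[0,0,0],"roll":0}]'
python3 - <<'E'
from h import *
o=env.observe();p=o["position"];Rt=o["tool_rot"]
for th in (1.0,1.2,1.35,1.5,1.62):
    T=face(th,.088); print(th,rows(p,Rt,T)); p=T
E
```

```text
time_s: 17.32
position: [0.5545, 0.0139, 0.1683]
tool_rot: [[-0.099, 0.995, -0.001], [0.995, 0.099, 0.0], [0.0, -0.001, -1.0]]
ft_force: [-0.5, 0.4, -0.2]
grip_width: 0.0003
gripper_force: 0.0
1.0 [ 0.005 -0.01  -0.027]
1.2 [-0.248  0.156  0.329]
1.35 [-0.136  0.129  0.273]
1.5 [-0.089  0.136  0.288]
1.62 [-0.037  0.112  0.237]
```

```bash
python3 -m jog '[{"linear":[-0.08,0.05,0.1],"roll":0},{"linear":[-0.08,0.05,0.1],"roll":0},{"linear":[-0.08,0.05,0.1],"roll":0},{"linear":[-0.05,0.04,0.09],"roll":0},{"linear":[-0.05,0.04,0.09],"roll":0},{"linear":[-0.04,0.05,0.1],"roll":0},{"linear":[0,0,0],"roll":0},{"linear":[0,0,0],"roll":0}]'
python3 -m jog '[{"linear":[-0.03,0.05,0.1],"roll":0},{"linear":[-0.03,0.05,0.1],"roll":0},{"linear":[-0.03,0.04,0.09],"roll":0},{"linear":[0,0,0],"roll":0},{"linear":[0,0,0],"roll":0}]'
python3 - <<'E'
from h import *
o=env.observe();p=o["position"];Rt=o["tool_rot"]
print(p.round(4),rows(p,Rt,face(1.62,.088)))
E
```

```text
time_s: 17.98
position: [0.5671, 0.0006, 0.1459]
tool_rot: [[-0.1, 0.995, -0.0], [0.995, 0.1, -0.0], [-0.0, -0.0, -1.0]]
ft_force: [-0.4, 1.2, 0.7]
grip_width: 0.0
gripper_force: 0.6
time_s: 18.4
position: [0.5731, -0.0025, 0.1341]
tool_rot: [[-0.1, 0.995, -0.0], [0.995, 0.1, 0.0], [0.0, -0.0, -1.0]]
ft_force: [-0.1, -0.1, -1.1]
grip_width: 0.0004
gripper_force: 0.0
[ 0.5731 -0.0025  0.1341] [-0.05   0.099  0.245]
```

```bash
python3 -m jog '[{"linear":[-0.02,0.04,0.08],"roll":0},{"linear":[-0.02,0.03,0.08],"roll":0},{"linear":[0,0.03,0.05],"roll":0},{"linear":[0,0,0],"roll":0},{"linear":[0,0,0],"roll":0}]'
python3 -m jog '[{"linear":[0,0.01,0.04],"roll":0},{"linear":[0,0.01,0.04],"roll":0},{"linear":[0,0,0],"roll":0},{"linear":[0,0,0],"roll":0}]'
```

```text
time_s: 18.82
position: [0.5769, -0.0038, 0.1265]
tool_rot: [[-0.1, 0.995, -0.0], [0.995, 0.1, -0.001], [-0.0, -0.001, -1.0]]
ft_force: [-3.6, -1.0, 4.8]
grip_width: -0.0002
gripper_force: 3.1
time_s: 19.15
position: [0.5775, -0.0038, 0.1256]
tool_rot: [[-0.1, 0.995, 0.001], [0.995, 0.1, -0.001], [-0.001, 0.001, -1.0]]
ft_force: [-12.1, -0.1, 23.7]
grip_width: 0.0001
gripper_force: 13.3
```

The force rises sharply at the height expected for the stop. I'll lift off straight up and check.

```bash
python3 -m jog '[{"linear":[0,0,-0.2],"roll":0},{"linear":[0,0,-0.5],"roll":0},{"linear":[0,0,-0.8],"roll":0},{"linear":[0,0,-0.8],"roll":0},{"linear":[0,0,-0.8],"roll":0},{"linear":[-0.3,-0.6,-0.6],"roll":0},{"linear":[-0.3,-0.8,0],"roll":0},{"linear":[-0.3,-0.8,0],"roll":0},{"linear":[-0.3,-0.8,0],"roll":0},{"linear":[0,-0.8,0],"roll":0},{"linear":[0,0,0],"roll":0},{"linear":[0,0,0],"roll":0}]'
python3 - <<'E'
from h import *
b=optics.get_image("scene")[180:310,190:320]; w=optics.get_image("wrist")
mo=np.zeros((420,800,3),np.uint8); mo[:400,:400]=cv2.resize(b,(400,400),interpolation=cv2.INTER_CUBIC); mo[:300,400:]=cv2.resize(w,(400,300))
cv2.imwrite("pics/m3.png",mo[:,:,::-1])
E
```

```text
time_s: 20.15
position: [0.4308, -0.0667, 0.2714]
tool_rot: [[-0.099, 0.995, 0.001], [0.995, 0.099, -0.0], [-0.001, 0.001, -1.0]]
ft_force: [0.6, -0.5, -0.7]
grip_width: 0.0002
gripper_force: 0.0
```

View pics/m3.png

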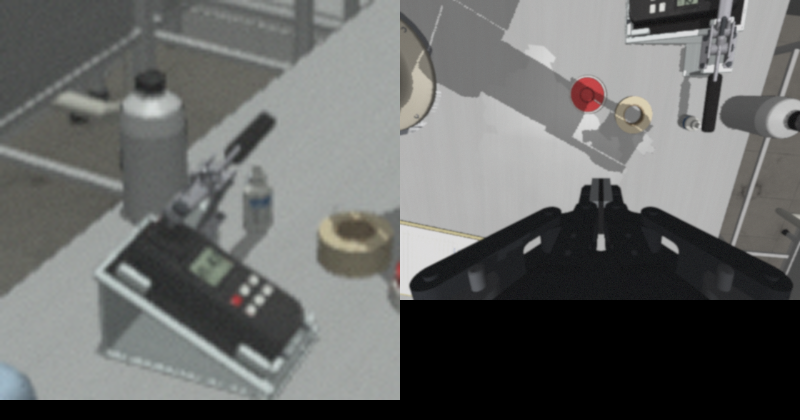

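```bash
python3 - <<'E'
from h import *
s=optics.calibration("scene");w=optics.calibration("wrist")
for th in (0,1.2,1.5,1.62): print(th,"tip top",proj(s,face(th,.11,0)).round(1),proj(w,face(th,.11,0)).round(1),"bottom side",proj(s,face(th,.11,0,-.014)).round(1))
print("seen (278.4,218.3) scene, (437,183) wrist")
E
```

```text
0 tip top [273.6 207.6] [462.8  11.7] bottom side [276.  205.1]
1.2 tip top [282.  206.1] [433.1 181.5] bottom side [281.1 208.6]
1.5 tip top [279.2 212.6] [430.5 187.5] bottom side [277.5 215.9]
1.62 tip top [277.6 215.7] [429.9 186.9] bottom side [275.7 219.2]
seen (278.4,218.3) scene, (437,183) wrist
```

The handle tip is seen at (278,218) in the scene view. That fits 1.62 rad (about (277,217)) and rules out 1.2 rad (282,207). The clamp has held by itself for a second, so I'm handing in.

```bash
python3 -c "
from rig import env
print(env.close_job())"
```

```text
the job is handed in; nothing more can be done
None
```

The meter is seated face up against the foot ledge between the guides, cover end uppermost, and the clamp handle is at its stop and stayed down with the robot clear; the job is handed in at about 20 s.

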